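# Put the candle back and latch the display case

## Robot

A 7-joint arm with a two-finger parallel gripper is mounted at the origin on the work surface. World frame = base frame: x ahead of the robot, y to its left, z up, the work surface at z = 0. Lengths are in mm, angles in rad, forces in N, time in s.
With the tool pointing down it reaches from about 350 to 900 mm from the base axis. Payload 19.9 kg.
Tool frame: the origin (TCP) lies at the very end of the fingers, on their centre line; the grasp point (between the pads) lies 19 mm behind it; z points along the fingers, x is the direction in which the jaws open and shut, and the axes are right-handed (so a half turn about z gives the same grasp; the last joint's range is limited). The gripper opens to 85 mm and grips with 20 to 120 N. Pads are 22 mm wide; open, the fingers measure 114 mm over their backs; the gripper's body (76 mm by 85 mm) begins 54 mm behind the grasp point. The pads swing forward as they close: fully open they stand 13 mm farther back than shut.
Start: joints at [1.103, 0.417, -0.01, 1.614, 0.005, 1.111, -0.053], TCP at [258.718, -568.917, 231.26] pointing down, gripper open.
Joint ranges: [-2.81, 2.81], [-0.39, 2.02], [-1.27, 1.25], [0.06, 2.57], [-1.19, 4.33], [0.19, 2], [-2.82, 2.82]. Speed limits (rad/s): [1.89, 1.89, 2.39, 2.39, 3.01, 3.01, 3.01].

## Interface

Orientations are given as a unit quaternion [x, y, z, w].
In Python, from bench import bot, set_gripper, camera, order, status gives the robot as it stands. The module is installed in compiled form; this text tells all that it offers. Calls block until the motion is done:
- bot.move_pose(position, orientation): joint-space move of the TCP to a pose.
- bot.move_l(position, frame=None, v=150): straight line of the TCP; frame=None keeps the orientation; v is the mean speed in mm/s.
- bot.move_joints(angles): joint-space move.
- set_gripper(opening): finger opening in mm; the grip force is fixed at half the most; returns when the fingers have stopped.
- bot.sleep(seconds).
- bot.inverse_kinematics(position, orientation): joint angles nearest the present ones, or None.
- camera(name): name is "scene" or "side" or "wrist"; returns a dict with "image" (384x512x3 uint8, red, green, blue), "z_map" (384x512 float32, mm along the optical axis (not along the pixel's ray), 0 where there is no reading), "fx", "fy", "cx", "cy" (pixels), "rvec" (rotation vector, rad) and "tvec" (3), from world to camera coordinates, as OpenCV has them; the wrist camera has in their place "mount" (4x4, takes a point from camera to tool coordinates, whose origin is the TCP and whose axes are the tool frame's). Camera axes: x right, y down, z forward; pixel columns grow to the right and rows downward; lengths in mm; the calibration is good to about 2 mm. A picture is of the moment at which its call begins: read the wrist's pose just before it.
A pose or a line that the arm cannot do raises bot.PlanningError and nothing moves.
- order.close_job(): hands the job in, once; it reports no verdict.
Readings, each from a call of its own:
- status.read_time_s(): time.
- status.read_qpos(): joint angles.
- status.read_qvel(): joint speeds.
- status.read_joint_torque(): joint torques, N m.
- status.read_tcp_pos(): TCP position.
- status.read_tcp_rot(): TCP orientation.
- status.read_force(): force on the tool from outside, world axes, zero at the start.
- status.read_moment(): the same for the moment, N m.
- status.read_opening(): finger opening in mm.
Only numpy, scipy, OpenCV 4.12 (cv2) and the standard library are available. Lean on these libraries where they do the work, as an engineer would, in place of code of your own. Each camera call takes 0.05 s, during which the arm holds its last target.

## Task

A candle pot has been left on the sill of the little glazed display case, in the way of its open door. Slide it back inside, upright and clear of the door, while the door still stands wide open, without knocking the goods behind it or beside the case. Then swing the door to without slamming it and press it home, firmly but gently because it is glazed, until its sprung tongue rides over the catch and snaps in; let go and leave the door shut by its latch alone.

Things in the scene. Friction and masses are not known exactly. Their poses are not given: they have to be found in the camera images.
- case: Display case fixed on the table: sage-painted wooden frame, glass sides, back and roof; 250 mm wide (y), 210 high, frame 200 deep. Origin on the table under the middle of the frame; x points inward, front to back, y to the left as the robot sees it. Frame front face at x = -100 mm. Front posts 40 mm wide, opening between them 170 mm (y +-85), z = 18 to 188; top rail and glass roof up to 210.
- sill (a point): Middle of the opening on the frame's front face: case x = -100, y = 0, z = 18 mm, on top of the 18 mm base board, which is the case's floor. In front of this point 55 mm of the board stands out as a sill. Axes as the case.
- hinge (a point): Point on the door's upright hinge axis, in front of the left post: case x = -126, y = +95, z = 170 mm. Axes as the case.
- door (a joint): Angle of the glazed door, rad: 0 = parallel to the frame, its inner face 7 mm in front of it; grows as it opens towards the robot and to the left, up to 2.2. Slightly stiff; stays where left. Hinge axis to free edge 187 mm; 15 thick, outer face 4 mm inward of the axis; z = 21 to 197. The catch has slotted holes: up to 6 mm farther in or out on each case: latched, the door rests at -0.04 to 0.035.
- door_push (a point): Point on the outer face of the door's free stile (30 mm wide upright), 15 mm from the free edge, z = 170 mm: a good place to push. Turns with the door: x points square through the door from the outer to the inner face, y along it to the hinge, z up. Below it, at z = 100 mm, is the latch's brass thumb knob, 18 mm across, 24 mm proud. The panes are only pinned in: keep every push under 20 N.
- tongue_tip (a point): Tip of the latch tongue: 12 mm high steel, 13 mm past the door's free edge, z = 100 mm; inner side bevelled, outer side square. It meets the brass catch on the right front post at door 0.045 to 0.11 rad. Over 5 mm the push climbs to about 10 N, drops to 1 or 2 N while the tongue slides over the 9 mm lip, then it snaps in behind; 1 mm later a hard rubber buffer stops the door.
- tongue (a joint): How far the sprung tongue is pushed back into the latch, m: 0 = fully out, about 0.005 to 0.006 on the catch's lip, at most 0.009. Spring 2 N when out, about 4 N on the lip. Unless it has snapped in, the door is left ajar.
- candle: White ceramic candle pot with a grey band, 66 mm across, 64 mm high, 0.2 to 0.45 kg, standing on the sill in the door's way. Origin at the centre of its underside. Clear of the door once its centre is 38 mm or more inward of the sill point. May tip if pushed higher than 40 mm above its foot. The goods behind begin about 100 mm inward of the sill point.
- bottle: Amber glass bottle with a black cap, 53 mm across, 91 mm high, at the back of the case. Leave it alone. Origin at the centre of its underside.
- jar: Blue lidded ceramic jar, 54 mm across, 75 mm high, at the back of the case. Leave it alone. Origin at the centre of its underside.
- bowl: Terracotta bowl, 110 mm across, 50 mm high, on the table to the right. Leave it alone. Origin at the centre of its underside.
- vase: White ceramic vase, 84 mm across, 145 mm high, on the table to the left. Leave it alone. Origin at the centre of its underside.

How it is judged:
By the outcome, as a careful person would: the job done as asked, in the order asked, and still so for the second after the job is handed in, with the robot touching nothing.
It also fails if it takes over 72 s, if anything falls off the work surface, if the arm or the gripper's body presses on something with over 40 N, if the wrist force passes 120 N, or if a joint passes its speed limit or range.

## Working session

There is one attempt and no reset: what is moved stays moved. The work goes in short steps, each a Python script; the robot and the scene stay as the last script left them, time stands still between calls to the robot, and variables do not carry over. Pictures are saved under pics/ and viewed, and the job is handed in when it is done.

```bash
mkdir -p pics; cat > h.py <<'E'
import numpy as np, cv2
from bench import bot,set_gripper,camera,order,status
def save(n,im): cv2.imwrite(f'pics/{n}.png',cv2.cvtColor(im,cv2.COLOR_RGB2BGR))
E
python3 - <<'E'
from h import *
import pickle
for n in ['scene','side','wrist']:
    c=camera(n); save(n+'0',c['image']); pickle.dump(c,open(n+'0.pkl','wb'))
    print(n,{k:v for k,v in c.items() if k not in('image','z_map')})
print(status.read_time_s(),status.read_tcp_pos(),status.read_tcp_rot(),status.read_force())
E
```

```text
scene {'fx': 496.79027609549127, 'fy': 496.79027609549127, 'cx': 249.63205083986566, 'cy': 197.92750005837567, 'rvec': array([ 2.79214301, -0.33670202,  0.05747092]), 'tvec': array([-640.12157201,  244.25435807, 1480.8137202 ])}
side {'fx': 420.4810447686497, 'fy': 420.4810447686497, 'cx': 247.7646266353483, 'cy': 193.75295173088065, 'rvec': array([ 1.20916279, -2.72323388,  0.45231629]), 'tvec': array([ 482.52957065,  483.00104953, 1254.75662634])}
wrist {'fx': 273.462070451124, 'fy': 273.462070451124, 'cx': 253.87007154004823, 'cy': 191.3211562702151, 'mount': array([[ 9.99999732e-01,  7.23485019e-04, -1.13509977e-04,
        -1.20706505e+00],
       [-6.69106211e-04,  9.65621855e-01,  2.59949966e-01,
        -6.72307634e+01],
       [ 2.97677621e-04, -2.59949821e-01,  9.65622080e-01,
        -1.42746830e+02],
       [ 0.00000000e+00,  0.00000000e+00,  0.00000000e+00,
         1.00000000e+00]])}
0.15 [ 258.6575482  -568.68431819  230.83758151] [ 8.40849226e-01 -5.41269228e-01 -3.90532026e-04 -2.21245408e-04] [-0.59036983 -0.52132453  0.5728743 ]
```

View pics/scene0.png

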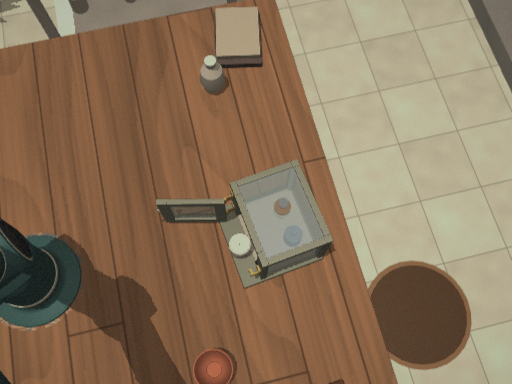

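View pics/side0.png

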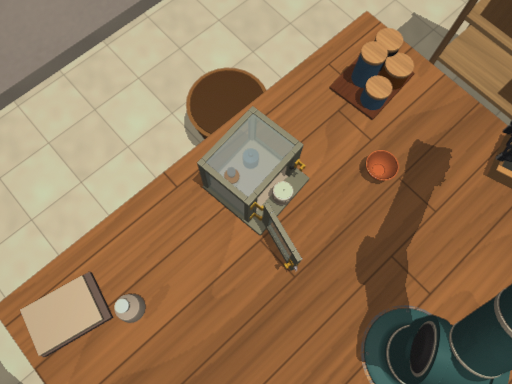

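View pics/wrist0.png

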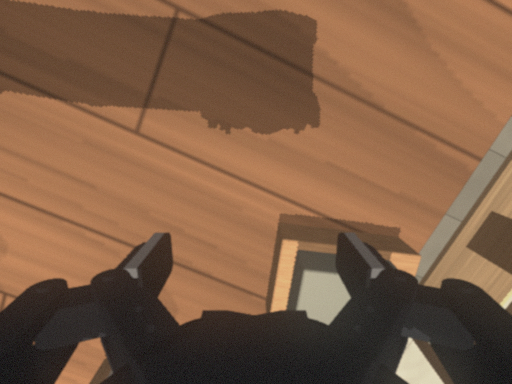

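The scene view shows the case with roof corners near (230,182), (297,162), (331,242), (265,270). The door is open from (228,205) to (158,207), the candle is at (240,244), the bowl at (213,367) and the vase at (211,75). I'll enlarge it to get the corners precisely.

```bash
python3 - <<'E'
import pickle,cv2
for n,(x,y,w,h) in {'scene':(145,150,200,150),'side':(180,100,160,180)}.items():
    c=pickle.load(open(n+'0.pkl','rb'))
    im=c['image'][y:y+h,x:x+w]; s=4 if n=='scene' else 3.3
    im=cv2.resize(im,None,fx=s,fy=s,interpolation=cv2.INTER_CUBIC)
    for k in range(0,w,20): cv2.putText(im,str(x+k),(int(k*s),10),0,.35,(255,0,0)); cv2.line(im,(int(k*s),12),(int(k*s),18),(255,0,0))
    for k in range(0,h,20): cv2.putText(im,str(y+k),(0,int(k*s)+4),0,.35,(255,0,0))
    cv2.imwrite(f'pics/{n}_z.png',im[:,:,::-1])
E
```

```text
(no output)
```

View pics/scene_z.png

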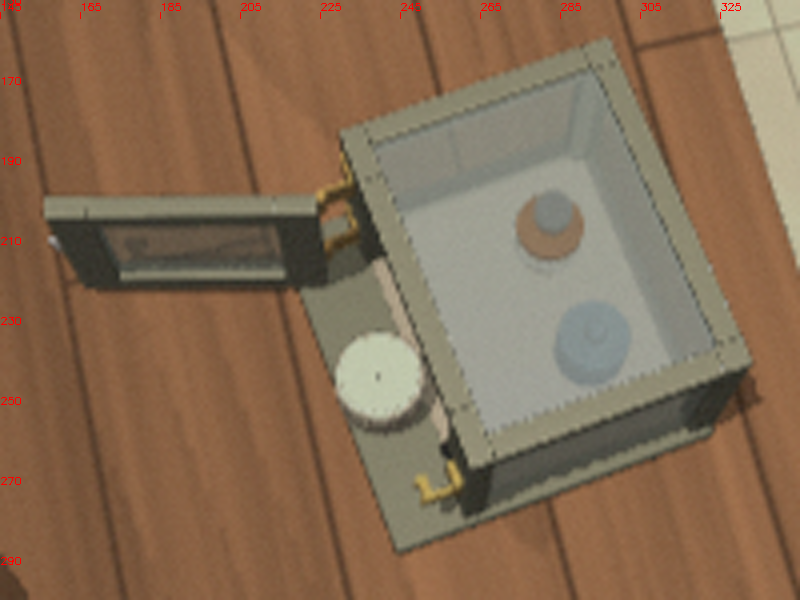

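View pics/side_z.png

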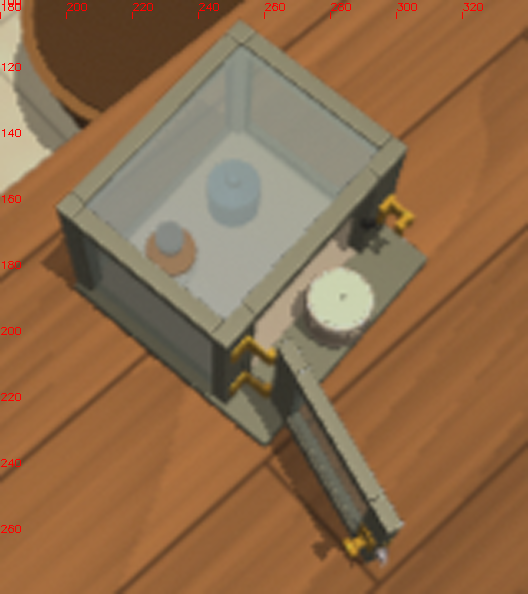

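```bash
cat >> h.py <<'E'
import pickle
from scipy.optimize import least_squares
def ray(c,uv,z):
    R,_=cv2.Rodrigues(c['rvec']); 
    d=R.T@np.array([(uv[0]-c['cx'])/c['fx'],(uv[1]-c['cy'])/c['fy'],1]); o=-R.T@c['tvec']
    return o+d*(z-o[2])/d[2]
E
python3 - <<'E'
from h import *
np.set_printoptions(precision=1,suppress=True)
S=pickle.load(open('scene0.pkl','rb'));D=pickle.load(open('side0.pkl','rb'))
zs=lambda p:((p[0]+.5)/4-.5+145,(p[1]+.5)/4-.5+150)
zd=lambda p:((p[0]+.5)/3.3-.5+180,(p[1]+.5)/3.3-.5+100)
A=[ray(S,zs(p),210)[:2] for p in [(341,131),(608,39),(751,362),(472,467)]]
B=[ray(D,zd(p),210)[:2] for p in [(222,347),(57,208),(240,20),(407,148)]]
print(np.array(A),np.array(B))
L=np.array([(-100,125),(100,125),(100,-125),(-100,-125)])
def fit(P):
    def f(q):
        c,s=np.cos(q[2]),np.sin(q[2]);return (L@np.array([[c,s],[-s,c]])+q[:2]-P).ravel()
    r=least_squares(f,[650,0,0.3]);return r.x,r.fun
for P in (A,B,(np.array(A)+B)/2):
    x,f=fit(np.array(P));print(x[:2],round(x[2],4),f)
c,s=np.cos(x[2]),np.sin(x[2]);R=np.array([[c,-s],[s,c]])
loc=lambda p:(np.array(p)[:2]-x[:2])@R
print('candle',ray(S,zs((379,374)),82)[:2],ray(D,zd((341,300)),82)[:2],loc(ray(S,zs((379,374)),82)),loc(ray(D,zd((341,300)),82)))
for p in [(45,198),(316,197),(320,217),(46,219)]: print('door S',ray(S,zs(p),197)[:2],loc(ray(S,zs(p),197)))
for p in [(402,524),(382,535),(276,347),(296,340)]: print('door D',ray(D,zd(p),197)[:2],loc(ray(D,zd(p),197)))
print('cats',loc(ray(S,zs((551,212)),109)),loc(ray(S,zs((597,330)),93)))
print('bowl',ray(S,(213,367),50)[:2],'vase',ray(S,(210,62),145)[:2],ray(D,(123,306),145)[:2])
E
```

```text
[[ 624.1   85.2]
 [ 819.6  107.7]
 [ 849.2 -136.8]
 [ 654.  -160.8]] [[ 626.5   88.2]
 [ 819.3  110.2]
 [ 850.5 -136.9]
 [ 653.8 -160.3]]
[736.7 -26.2] 0.1197 [-1.6  0.8  1.5  2.2  1.8 -1.5 -1.6 -1.5]
[737.5 -24.7] 0.1171 [-2.9 -0.4  3.   0.9  0.9 -0.3 -1.  -0.2]
[737.1 -25.4] 0.1184 [-2.2  0.2  2.2  1.6  1.3 -0.9 -1.3 -0.8]
candle [614.9 -55.5] [614.1 -55.3] [-124.9  -15.4] [-125.7  -15.1]
door S [417.6  90.5] [-303.6  152.8]
door S [597.3  47.3] [-130.2   88.7]
door S [596.8  32.6] [-132.5   74.2]
door S [415.6  75.4] [-307.4  138.1]
door D [415.8  77.8] [-306.9  140.4]
door D [420.4  96.4] [-300.2  158.4]
door D [598.2  50.9] [-128.9   92.2]
door D [591.3  33.8] [-137.9   76. ]
cats [32.1 47.7] [ 32.8 -42.6]
bowl [ 466.2 -367.5] vase [657.7 517.9] [653.6 523. ]
```

```bash
cat >> h.py <<'E'
from scipy.spatial.transform import Rotation as Rot
C0=np.array([737.1,-25.4]);YAW=.1184
RC=Rot.from_euler('z',YAW).as_matrix()
def W(p): return RC@np.array(p,float)+np.r_[C0,0]      # case -> world
def Lc(p): return RC.T@(np.array(p)-np.r_[C0,0])
def tilt(deg,sgn=1):  # deg from vertical, leaning so tool z points inward
    t=np.radians(deg); z=RC@[np.sin(t),0,-np.cos(t)]; x=RC@[0,sgn,0]
    return Rot.from_matrix(np.c_[x,np.cross(z,x),z]).as_quat()
E
python3 - <<'E'
from h import *
np.set_printoptions(precision=2,suppress=True)
for d in (30,45,55,65):
  for s in (1,-1):
    print(d,s,[bot.inverse_kinematics(W(p),tilt(d,s)) for p in [(-230,-15,130),(-185,-15,48),(-70,-15,48)]])
E
```

```text
30 1 [array([ 1.12,  0.37, -1.08,  2.31,  1.  ,  0.23,  0.91]), array([ 1.02,  0.75, -1.08,  2.25,  1.76,  0.47,  0.3 ]), array([ 0.64,  0.69, -0.72,  1.99,  1.41,  0.29,  0.53])]
30 -1 [array([-0.  ,  0.19,  0.17,  2.34, -1.04,  0.19, -0.31]), array([-0.03,  0.45,  0.18,  2.28,  4.25,  0.21,  0.65]), array([ 0.52,  0.64, -0.56,  2.  ,  1.3 ,  0.2 , -2.55])]
45 1 [array([ 1.18,  0.43, -1.07,  2.46,  2.86,  0.3 , -0.85]), array([ 1.11,  0.88, -1.08,  2.38,  2.57,  0.6 , -0.33]), array([ 0.96,  0.97, -1.08,  2.13,  2.35,  0.58, -0.09])]
45 -1 [array([ 1.18,  0.43, -1.07,  2.46,  2.86,  0.3 ,  2.29]), array([ 0.97,  0.74, -0.91,  2.38,  2.78,  0.53,  2.5 ]), array([ 0.7 ,  0.74, -0.72,  2.14,  2.71,  0.4 ,  2.47])]
55 1 [array([ 1.23,  0.59, -1.08,  2.54,  3.07,  0.59, -0.9 ]), array([ 1.18,  1.06, -1.09,  2.44,  2.89,  0.79, -0.4 ]), array([ 1.02,  1.09, -1.09,  2.2 ,  2.75,  0.71, -0.32])]
55 -1 [array([ 1.23,  0.59, -1.08,  2.54,  3.07,  0.59,  2.24]), array([ 1.18,  1.06, -1.09,  2.44,  2.89,  0.79,  2.74]), array([ 1.02,  1.09, -1.09,  2.2 ,  2.75,  0.71,  2.82])]
65 1 [None, array([ 1.29,  1.33, -1.1 ,  2.46,  3.16,  0.93, -0.3 ]), array([ 1.08,  1.26, -1.09,  2.24,  3.06,  0.86, -0.38])]
65 -1 [None, array([ 1.12,  1.11, -0.92,  2.47,  3.28,  0.98,  2.5 ]), array([ 1.08,  1.26, -1.09,  2.24,  3.06,  0.86,  2.76])]
```

```bash
python3 - <<'E'
from h import *
np.set_printoptions(precision=2,suppress=True)
set_gripper(30)
q=tilt(45)
print(status.read_time_s())
bot.move_pose(W((-250,-15,230)),q); print(status.read_time_s(),Lc(status.read_tcp_pos()),status.read_qpos())
f0=status.read_force();print(f0)
c=camera('scene'); save('s1',c['image']); c=camera('side'); save('d1',c['image'])
E
```

```text
0.725Traceback (most recent call last):
  File "<stdin>", line 6, in <module>
bench.PlanningError: the arm cannot take that pose within its joint ranges
```

```bash
python3 - <<'E'
from h import *
np.set_printoptions(precision=2,suppress=True)
q=tilt(45)
for p in [(-220,-15,160),(-220,-40,180),(-210,-15,200),(-210,-60,200),(-200,-15,90)]:
  print(p,bot.inverse_kinematics(W(p),q))
E
```

```text
(-220, -15, 160) [ 1.17  0.31 -1.05  2.43  3.07  0.2  -1.13]
(-220, -40, 180) [ 0.96  0.18 -0.73  2.4   4.05  0.21 -2.13]
(-210, -15, 200) [ 0.72  0.1  -0.55  2.39  4.21  0.19 -2.38]
(-210, -60, 200) None
(-200, -15, 90) [ 1.13  0.67 -1.08  2.41  2.61  0.46 -0.49]
```

```bash
python3 - <<'E'
from h import *
np.set_printoptions(precision=2,suppress=True)
q=tilt(45)
bot.move_pose(W((-222,-15,130)),q); print(status.read_time_s(),Lc(status.read_tcp_pos()),status.read_qpos())
print(status.read_force())
c=camera('scene'); save('s1',c['image'][100:340,60:380]); c=camera('side'); save('d1',c['image'])
E
python3 -c "
import cv2;cv2.imwrite('pics/s1b.png',cv2.resize(cv2.imread('pics/s1.png'),None,fx=2.4,fy=2.4))"
```

```text
3.2 [-221.75  -15.56  130.14] [ 1.17  0.45 -1.07  2.45  2.81  0.31 -0.79]
[ 0.49 -0.54  0.99]
```

View pics/s1b.png

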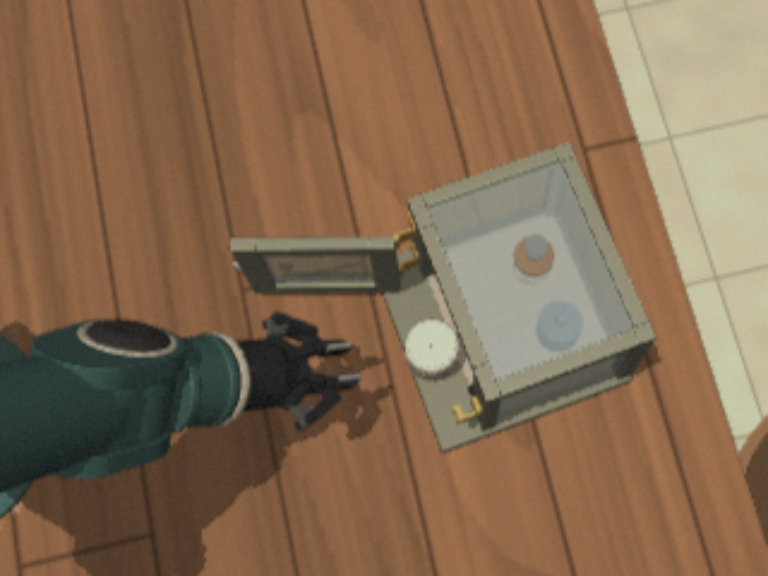

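View pics/d1.png

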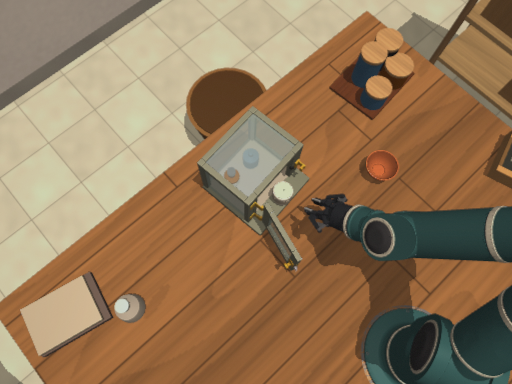

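Both views show the hand lined up with the pot (gripper near zoom px (300,370), pot at (432,348)) and clear of the door. Next is a guarded push.

```bash
python3 - <<'E'
from h import *
np.set_printoptions(precision=2,suppress=True)
bot.move_l(W((-195,-15,39)),v=120)
f0=status.read_force();print(status.read_time_s(),Lc(status.read_tcp_pos()),f0)
for x in (-170,-160,-150,-130,-110,-100):
    bot.move_l(W((x,-15,39)),v=40)
    print(x,status.read_time_s(),Lc(status.read_tcp_pos()),RC.T@(status.read_force()-f0))
c=camera('scene'); save('s2',cv2.resize(c['image'][150:300,145:345],None,fx=4,fy=4,interpolation=cv2.INTER_CUBIC)); c=camera('side'); save('d2',cv2.resize(c['image'][100:280,180:340],None,fx=3.3,fy=3.3,interpolation=cv2.INTER_CUBIC))
E
```

```text
4.2417 [-195.    -15.07   39.43] [0.01 0.2  0.42]
-170 5.0167 [-170.18  -14.87   38.89] [-0.22  0.13 -0.31]
-160 5.4167 [-159.8   -14.91   39.05] [-0.04 -0.12 -0.32]
-150 5.8167 [-149.74  -14.91   39.07] [-0.67 -1.02 -0.67]
-130 6.4667 [-129.95  -14.89   39.02] [ 0.11 -0.29 -0.42]
-110 7.1167 [-109.93  -14.88   39.03] [-0.18  0.56 -0.47]
-100 7.5167 [-99.75 -14.93  39.08] [ 0.19 -0.59 -1.18]
```

View pics/s2.png

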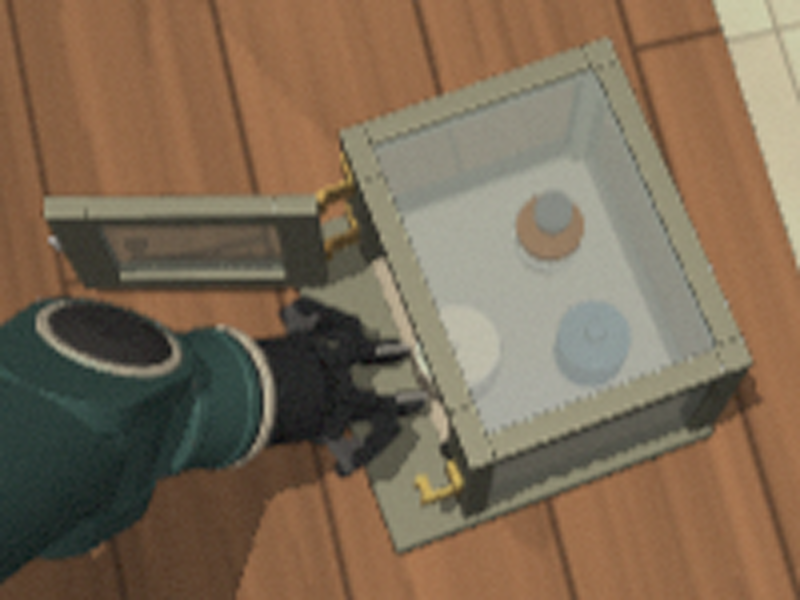

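View pics/d2.png

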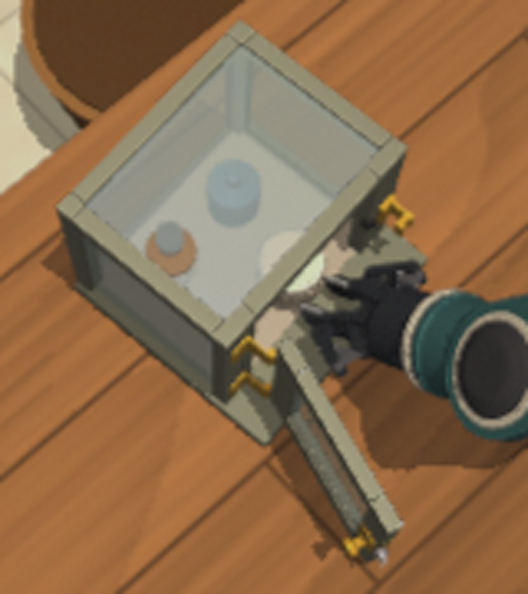

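```bash
python3 - <<'E'
from h import *
S=pickle.load(open('scene0.pkl','rb'));D=pickle.load(open('side0.pkl','rb'))
zs=lambda p:((p[0]+.5)/4-.5+145,(p[1]+.5)/4-.5+150)
zd=lambda p:((p[0]+.5)/3.3-.5+180,(p[1]+.5)/3.3-.5+100)
print(Lc(ray(S,zs((457,345)),82)),Lc(ray(D,zd((293,262)),82)))
print('bottle/jar side', Lc(ray(D,zd((170,237)),109)),Lc(ray(D,zd((233,178)),93)))
E
```

```text
[-64.51657692 -15.06502718  82.        ] [-65.75316475 -14.60920299  82.        ]
bottle/jar side [ 33.57315761  51.92269837 109.        ] [ 33.17463345 -39.6462054   93.        ]
```

```bash
python3 - <<'E'
from h import *
np.set_printoptions(precision=2,suppress=True)
bot.move_l(W((-85,-15,39)),v=35)
print(Lc(status.read_tcp_pos()),status.read_force())
bot.move_l(W((-105,-15,40)),v=60)
bot.move_l(W((-195,-15,50)),v=130)
bot.move_l(W((-222,-15,130)),v=150)
print(status.read_time_s())
c=camera('scene'); save('s3',cv2.resize(c['image'][150:300,145:345],None,fx=4,fy=4,interpolation=cv2.INTER_CUBIC)); c=camera('side'); save('d3',cv2.resize(c['image'][100:280,180:340],None,fx=3.3,fy=3.3,interpolation=cv2.INTER_CUBIC))
E
```

```text
[-84.87 -14.88  39.02] [0.6  0.37 0.36]
10.2417
```

View pics/s3.png

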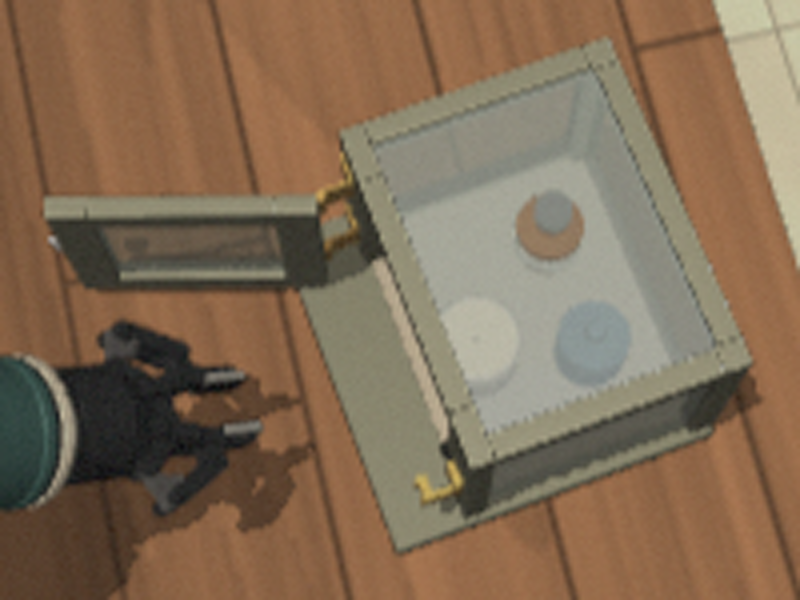

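View pics/d3.png

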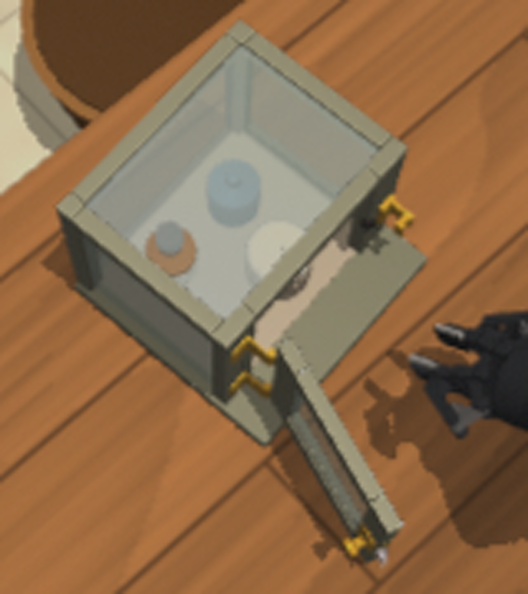

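The pot now stands upright at zoom px (477,338), which is local x about -50. The jar and bottle haven't moved, and the door is still open. Next I'll plan the door arc.

```bash
cat >> h.py <<'E'
H=np.array([-126,95.])
def door(a,off,mode,z=165,r=172):
    d=np.array([-np.sin(a),-np.cos(a)]);n=np.array([np.cos(a),-np.sin(a)])
    p=H+r*d+(4-off)*n
    n3=RC@np.r_[n,0];Z=np.array([0,0,-1.])
    if mode[1]=='y': y=n3*(1 if mode[0]=='+' else -1); x=np.cross(y,Z)
    else: x=n3*(1 if mode[0]=='+' else -1); y=np.cross(Z,x)
    return W(np.r_[p,z]),Rot.from_matrix(np.c_[x,y,Z]).as_quat()
E
python3 - <<'E'
from h import *
np.set_printoptions(precision=2,suppress=True)
S=pickle.load(open('scene0.pkl','rb'))
zs=lambda p:((p[0]+.5)/4-.5+145,(p[1]+.5)/4-.5+150)
print(Lc(ray(S,zs((477,338)),82)))
set_gripper(0)
bot.move_joints([0.7,0.1,-0.4,1.9,0.6,1.1,-0.2]);print(status.read_time_s(),Lc(status.read_tcp_pos()),status.read_tcp_pos())
bot.move_joints([-0.2,0.05,0,1.75,0,1.34,-0.0]);print(status.read_time_s(),Lc(status.read_tcp_pos()),status.read_tcp_pos())
for m in ('+y','-y','+x','-x'):
  print(m)
  for a in (1.9,1.3,.7,.0): print(bot.inverse_kinematics(*door(a,30,m)))
E
```

```text
[-49.05 -15.27  82.  ]
12.725 [-344.72 -263.29  325.95] [ 425.89 -327.57  325.95]
14.1833 [-245.04  120.    375.37] [479.6   64.82 375.37]
+y
[-0.28  0.2  -0.05  2.09  0.01  0.86 -0.55]
[-0.13  0.16  0.04  2.14 -0.01  0.84  0.3 ]
[ 0.    0.26  0.1   2.01 -0.03  0.87  1.11]
[ 0.13  0.45  0.03  1.72 -0.02  0.97  1.85]
-y
[-0.16  0.2  -0.18  2.09  0.05  0.86  2.56]
[-0.24  0.16  0.15  2.14 -0.03  0.84 -2.82]
[-0.11  0.26  0.24  2.01 -0.08  0.87 -1.99]
[-0.04  0.46  0.25  1.73 -0.13  0.97 -1.2 ]
+x
[-0.34  0.2   0.02  2.09 -0.    0.85 -2.1 ]
[-0.17  0.16  0.08  2.14 -0.02  0.84 -1.27]
[-0.04  0.26  0.16  2.01 -0.05  0.87 -0.44]
[ 0.02  0.46  0.17  1.73 -0.09  0.96  0.34]
-x
[-0.24  0.2  -0.1   2.09  0.03  0.86  1.01]
[-0.09  0.16 -0.02  2.14  0.    0.85  1.86]
[ 0.1   0.26 -0.    2.01  0.    0.87  2.65]
[-0.59  0.71  1.08  1.75 -0.7   1.12 -2.31]
```

```bash
python3 - <<'E'
from h import *
np.set_printoptions(precision=2,suppress=True)
p,q=door(1.92,45,'+y',290)
bot.move_pose(p,q); print(status.read_time_s(),Lc(status.read_tcp_pos()))
p,q=door(1.92,45,'+y',165); bot.move_l(p,v=150)
f0=status.read_force();print(status.read_time_s(),Lc(status.read_tcp_pos()),f0)
c=camera('scene'); save('s4',cv2.resize(c['image'][150:300,145:345],None,fx=4,fy=4,interpolation=cv2.INTER_CUBIC)); c=camera('side'); save('d4',cv2.resize(c['image'][100:300,180:380],None,fx=3,fy=3,interpolation=cv2.INTER_CUBIC))
E
```

```text
14.825 [-273.    191.33  290.59]
15.8083 [-273.04  192.31  165.78] [0.21 0.52 0.32]
```

View pics/s4.png

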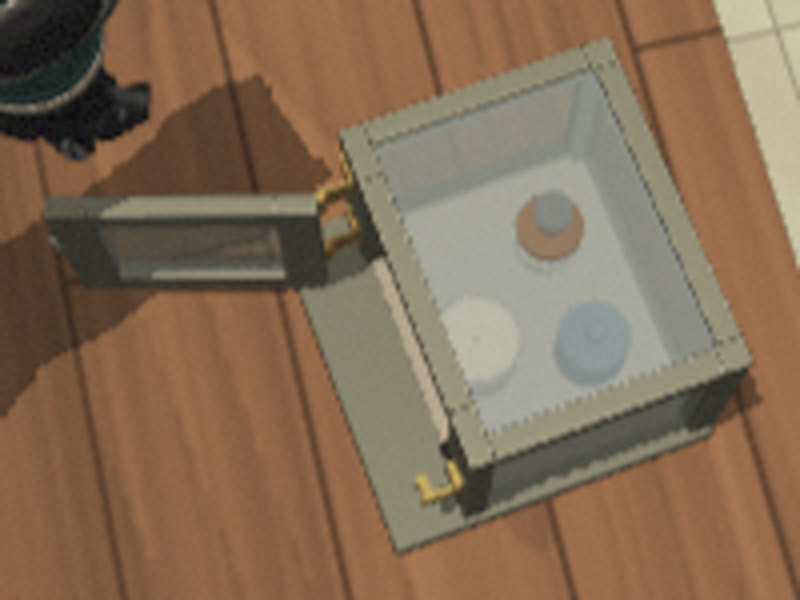

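View pics/d4.png

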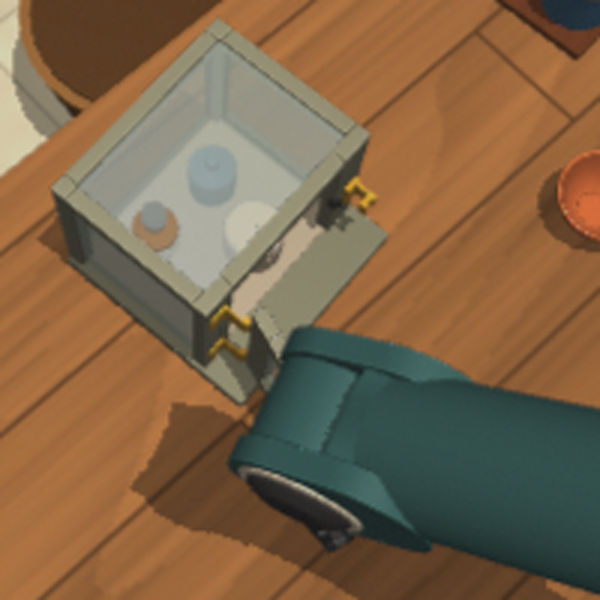

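The fingers are just outside the door's free stile (zoom px (73,145), with the door top at y≈205). I'll swing it now.

```bash
python3 - <<'E'
from h import *
np.set_printoptions(precision=2,suppress=True)
f0=status.read_force()
p,q=door(1.92,20,'+y'); bot.move_l(p,q,v=60)
for a in np.r_[np.arange(1.9,0.29,-.1)]:
    p,q=door(a,13,'+y'); bot.move_l(p,q,v=75)
    n=RC@[np.cos(a),-np.sin(a),0]
    f=status.read_force(); print(round(a,2),round(status.read_time_s(),2),round(n@f,2),np.linalg.norm(f).round(2),np.linalg.norm(status.read_tcp_pos()-p).round(2))
    if np.linalg.norm(f-f0)>12: print('STOP');break
c=camera('scene'); save('s5',cv2.resize(c['image'][150:300,145:345],None,fx=4,fy=4,interpolation=cv2.INTER_CUBIC)); c=camera('side'); save('d5',cv2.resize(c['image'][100:300,180:380],None,fx=3,fy=3,interpolation=cv2.INTER_CUBIC))
E
```

```text
1.9 16.77 -0.38 0.48 0.12
1.8 17.15 0.5 0.77 0.38
1.7 17.53 0.12 0.67 0.45
1.6 17.92 -0.26 0.54 0.45
1.5 18.3 0.19 1.17 0.45
1.4 18.68 -0.62 0.64 0.48
1.3 19.07 0.2 0.52 0.49
1.2 19.45 0.32 1.38 0.51
1.1 19.83 0.75 0.77 0.51
1.0 20.22 0.09 0.28 0.52
0.9 20.6 -0.24 1.14 0.46
0.8 20.98 -0.07 0.64 0.46
0.7 21.37 -0.46 0.98 0.47
0.6 21.75 -0.08 0.38 0.45
0.5 22.13 0.97 1.02 0.43
0.4 22.52 0.02 0.41 0.44
0.3 22.9 -0.54 0.73 0.39
```

View pics/s5.png

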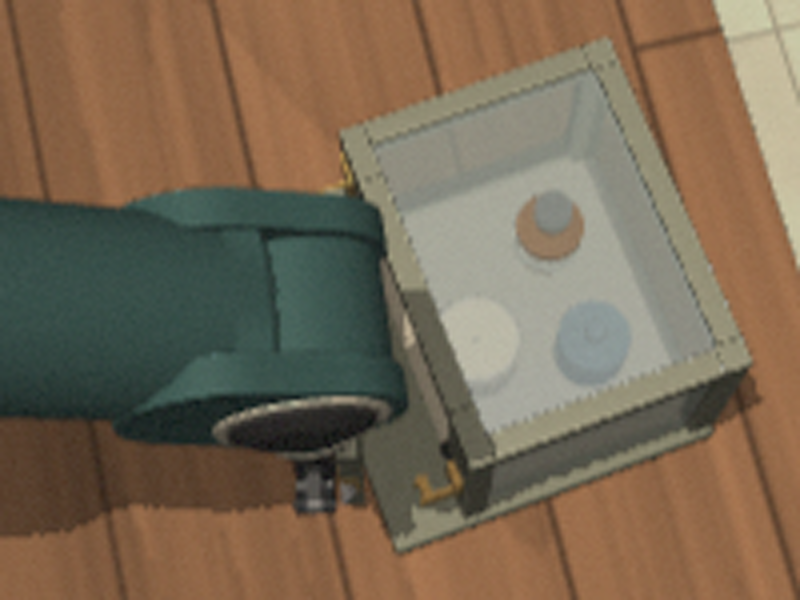

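View pics/d5.png

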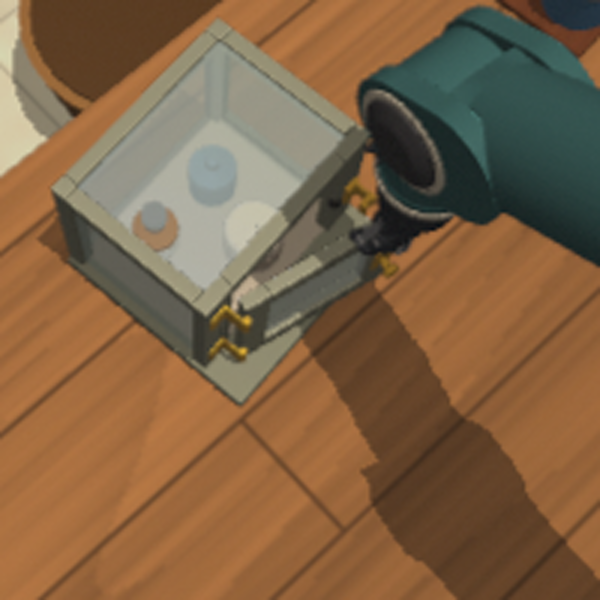

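```bash
cat > press.py <<'E'
from h import *
import sys
def fn(a,k=4):
    n=RC@[np.cos(a),-np.sin(a),0]
    return n@np.mean([status.read_force() for _ in range(k)],0)
f0=-fn(.2)
for a in (.26,.22,.18,.15):
    p,q=door(a,13,'+y'); bot.move_l(p,q,v=40)
    print(a,round(-fn(a)-f0,2))
peak=0;lip=False;log=[];a=.15
while a>-.09:
    a-=.003
    p,q=door(a,13,'+y'); bot.move_l(p,q,v=12)
    f=-fn(a)-f0; log.append((round(a,3),round(f,1),round(status.read_time_s(),1)))
    peak=max(peak,f)
    if peak>5 and f<3.5: lip=True
    if f>15 or (lip and f>7): break
    if status.read_time_s()>58: break
for l in log: print(*l,end=' | ')
print(peak,lip,np.linalg.norm(status.read_tcp_pos()-p))
E
python3 press.py
```

```text
0.26 0.37
0.22 -0.5
0.18 0.35
0.15 -0.39
0.147 -0.5 24.5 | 0.144 -0.3 24.8 | 0.141 -0.9 25.0 | 0.138 -0.8 25.3 | 0.135 -0.3 25.5 | 0.132 0.2 25.8 | 0.129 -0.6 26.0 | 0.126 -0.6 26.3 | 0.123 -1.4 26.5 | 0.12 -0.5 26.8 | 0.117 -1.2 27.0 | 0.114 -0.1 27.3 | 0.111 -0.3 27.5 | 0.108 0.6 27.8 | 0.105 -1.0 28.0 | 0.102 -1.2 28.3 | 0.099 -0.1 28.5 | 0.096 0.4 28.8 | 0.093 -0.2 29.0 | 0.09 -0.9 29.3 | 0.087 -0.7 29.5 | 0.084 -0.4 29.8 | 0.081 -0.3 30.0 | 0.078 -0.1 30.3 | 0.075 -0.4 30.5 | 0.072 -0.7 30.8 | 0.069 -0.2 31.0 | 0.066 -1.2 31.3 | 0.063 -0.2 31.5 | 0.06 -1.0 31.8 | 0.057 3.8 32.0 | 0.054 4.9 32.3 | 0.051 4.5 32.5 | 0.048 5.6 32.8 | 0.045 5.7 33.0 | 0.042 6.8 33.3 | 0.039 7.7 33.5 | 0.036 7.3 33.8 | 0.033 7.1 34.0 | 0.03 3.2 34.3 | 0.027 3.0 34.5 | 0.024 -0.1 34.8 | 0.021 0.3 35.0 | 0.018 0.8 35.3 | 0.015 0.5 35.5 | 0.012 0.3 35.8 | 0.009 0.4 36.0 | 0.006 1.0 36.3 | 0.003 0.6 36.5 | -0.0 1.6 36.8 | -0.003 1.0 37.0 | -0.006 0.4 37.3 | -0.009 0.2 37.5 | -0.012 0.2 37.8 | -0.015 -0.1 38.0 | -0.018 -1.7 38.3 | -0.021 1.3 38.5 | -0.024 6.3 38.8 | -0.027 8.2 39.0 | 8.211214608376878 True 0.7204390298764952
```

The force trace matches a latch: it climbs to 7.7 N, drops to about 0.5 N along about 9 mm of lip, then the buffer rises to 8 N. I'll press slightly more, then release and look.

```bash
python3 - <<'E'
from h import *
def fn(a): return -(RC@[np.cos(a),-np.sin(a),0])@np.mean([status.read_force() for _ in range(4)],0)
a=-.027
for _ in range(3):
    a-=.0025; p,q=door(a,13,'+y'); bot.move_l(p,q,v=12); f=fn(a); print(a,f)
    if f>10.5: break
bot.sleep(.3); print(fn(a),status.read_time_s())
for off in (14,15,17,20,30,60):
    p,q=door(a,off,'+y'); bot.move_l(p,q,v=20 if off<30 else 80); print(off,fn(a))
p,q=door(a,80,'+y',300); bot.move_l(p,q,v=150)
bot.move_joints([1.0,0.1,0,1.75,0,1.29,0])
print(status.read_time_s())
c=camera('scene'); save('s6',cv2.resize(c['image'][150:300,145:345],None,fx=4,fy=4,interpolation=cv2.INTER_CUBIC)); c=camera('side'); save('d6',cv2.resize(c['image'][100:280,180:340],None,fx=3.3,fy=3.3,interpolation=cv2.INTER_CUBIC));save('d6f',c['image'])
E
```

```text
-0.0295 11.763161123518342
11.972451629545414 39.5583
14 5.884721516208353
15 0.7212020845396563
17 0.03716463119474492
20 0.5394270487352758
30 -0.09398663617213224
60 -0.7289899158532305
44.15
```

View pics/s6.png

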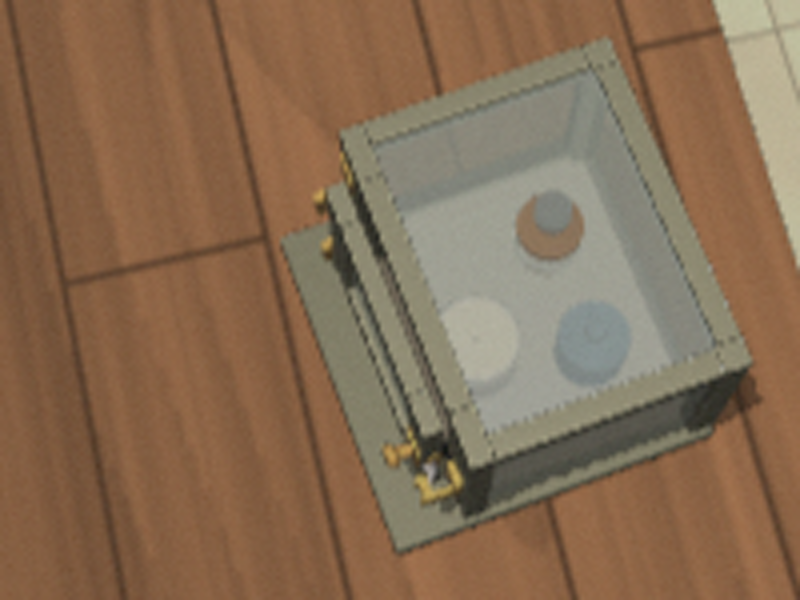

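View pics/d6.png

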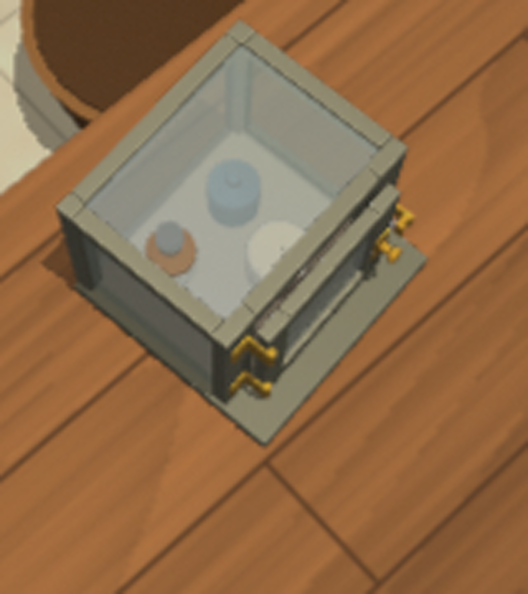

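View pics/d6f.png

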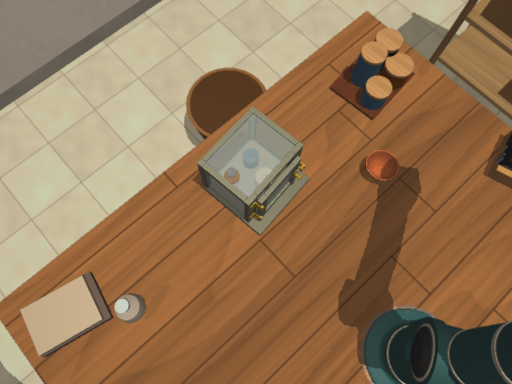

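```bash
python3 - <<'E'
from h import *
np.set_printoptions(precision=1,suppress=True)
c=camera('scene')
save('s7',cv2.resize(c['image'][255:285,235:275],None,fx=18,fy=18,interpolation=cv2.INTER_CUBIC))
zs=lambda p:((p[0]+.5)/4-.5+145,(p[1]+.5)/4-.5+150)
for p in [(330,191),(422,437)]: print('outer top corner',Lc(ray(c,zs(p),197)))
print(status.read_time_s())
E
```

```text
outer top corner [-119.8   89.4  197. ]
outer top corner [-120.8  -92.3  197. ]
44.3
```

View pics/s7.png

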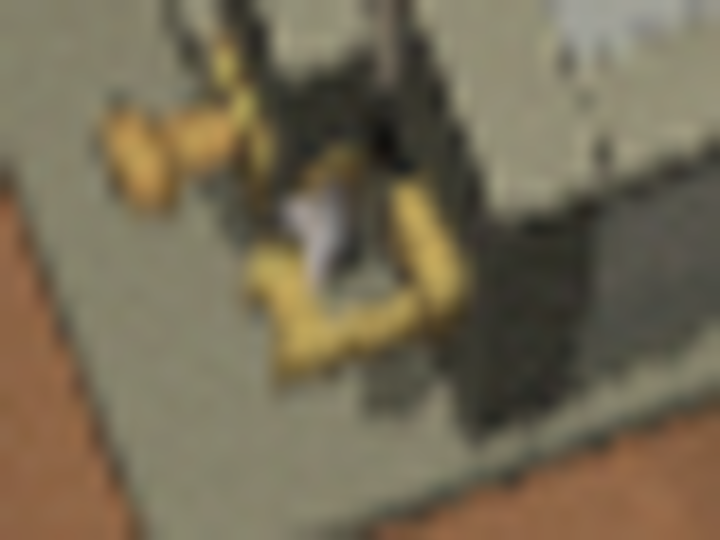

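The close-up shows the steel tongue at (315,235), inside the brass hook and behind its lip at (285,300), so the latch has caught. Handing in.

```bash
python3 -c "
from h import *
order.close_job();print(status.read_time_s(),status.read_force())"
```

```text
the job is handed in; nothing more can be done
the job is handed in; nothing more can be done
```

The candle pot is back inside the case, and the door is shut and held by its latch. I handed the job in at about 44 s, with the arm clear of everything.

- **Pot:** I slid it in with a low two-finger push while the door stood open at about 1.92 rad. It ended upright about 50 mm inward of the sill point (38 mm needed). The pictures afterwards show the bottle, jar, bowl and vase where they were.
- **Door:** I swung it round slowly and then pressed it in half-millimetre steps. The push climbed to 7.7 N and dropped to about 0.5 N over roughly 9 mm of lip. It rose again at the buffer, to at most 12 N.
- **Last checks:** After I let go, the close-up shows the tongue behind the catch's lip. I did not tug the door to test the latch.
- **Small disagreement:** The door angle measured from the picture is about 0.005 rad. The commanded angle at the buffer was about -0.02 rad. I put the difference down to the accuracy of the camera and of where the fingers touched.

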